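Pack and close the kit box

TASK

Pack the kit box on the bench: swing the latch clear of the opening, put every white roller into the narrow compartment and every small brown carton into the wide one, side by side on the floor of the box. Then fit the grey lid: hook its plain edge under the retaining lip, rotate it down until it lies flat on the rim all round, lift the sprung latch, turn it square over the lid's edge and let it drop home in the notch. Leave the other things on the bench where they are.

Things in the scene. Friction and masses are not known exactly. Their poses are not given: they have to be found in the camera images.
- box: blue kit box, fixed to the bench, open: 300 (its y) x 200 (its x), rim top at z = 70, rim 15 wide. Origin: centre of its underside; z up, +x from lip side to latch side (roughly away from the robot). Opening 170 (x) x 270 (y), floor at z = 5. A partition 4 thick, up to z = 50, along x at y = +25, parts a narrow (y 27 to 135) from a wide (y -135 to 23) compartment.
- box_lip (a point): middle of the inner edge of the retaining lip, at its underside: box x = -84, y = 0, z = 81; axes as the box's. The lip runs 240 along y: overhang 4 thick from x = -100 to -84, 11 clear above the rim, closed behind by an upright with its face at x = -97. Upstands 4 high round the rest of the rim (faces at x = +98, y = +-148) keep the lid in place.
- box_narrow (a point): centre of the narrow compartment's floor (box x = 0, y = 81, z = 5); 170 (x) x 108 (y); for the rollers
- box_wide (a point): centre of the wide compartment's floor (box x = 0, y = -56, z = 5); 170 (x) x 158 (y); for the cartons
- lid_grip (a point): point to grip in the lid's handle, 30 above the lid's underside at its centre; z up out of the lid. The handle is an upright rib 14 thick (x) x 80 long (y), from the plate up to 43 above the underside. Lid fully home: this point at box x, y = 0, 0 (play 3) and z = 100, axes as the box's.
- lid: loose grey plastic lid, 190 (its x) x 290 (its y) x 5 thick, about 0.25 kg, lying flat on the bench, handle up; origin at the centre of its underside. The +x edge carries the latch notch; the -x edge is plain and goes under the box's lip.
- lid_notch (a point): middle of the latch notch on the lid's top: 76 from the lid's centre along its +x, 5 above its underside; axes as the lid's. Two ridges along x, 34 long, 6 high, at y = +-16, with 26 free between them.
- latch_turn (a joint): turn of the latch head, rad: 0 = tongue along the far rim (box +y), clear of the opening; 1.571 = tongue points to box -x, square over the lid's edge (latched). Grows counter-clockwise from above, range 0 to 1.7, light friction (0.03 N m), stays where left. With the lid on, the notch's ridges bar the way unless the head is lifted by 7 mm or more.
- latch_lift (a joint): lift of the sprung latch head, m: 0 = down (home), up to 0.014. The spring pulls it down, 4 N at 0, 8 N at the top. Resting on a ridge it stays about 0.006 up; in the notch it drops to below 0.002.
- latch_grip (a point): point to grip in the latch's black T-handle, on the turning axis: box x = +130, y = 0, z = 110 when down; z up, x along the tongue. Handle 12 thick (y), 36 long (x), from z = 91 to 125. Below it a steel tongue 12 wide, 7 thick, reaches 58 from the axis along x, underside at z = 74.5.
- roller1_mid (a point): centre of a white plastic guide roller with steel bore, 44 diameter x 50 high, 0.09 kg, standing on end (z along its axis). May be absent.
- roller2_mid (a point): centre of a white plastic guide roller with steel bore, 44 diameter x 50 high, 0.09 kg, standing on end (z along its axis). May be absent.
- roller3_mid (a point): centre of a white plastic guide roller with steel bore, 44 diameter x 50 high, 0.09 kg, standing on end (z along its axis). May be absent.
- carton1_mid (a point): centre of a small sealed brown carton of spares, 62 (x) x 40 (y) x 52 high, 0.12 kg. May be absent.
- carton2_mid (a point): centre of a small sealed brown carton of spares, 62 (x) x 40 (y) x 52 high, 0.12 kg. May be absent.
- tape_roll: bystander: roll of brown tape lying flat, 100 diameter x 48; origin under its centre
- marker: bystander: black marker pen lying on the bench, 130 long, 14 thick
- screwdriver: bystander: screwdriver lying on the bench behind the parts
- cleaner: bystander: upright white bottle, 60 diameter x 160 high; origin under its centre
- film_core: bystander: upright cardboard tube, 60 diameter x 100; origin under its centre
- dispenser: bystander: yellow hand tape dispenser, 190 x 45 x 85, standing to the right of the box

How it is judged (in metres and radians):
On the way, in this order (a step that is already met when the one before it is completed fails the run):
1. every part that is there lies in its compartment and the latch is swung clear of the opening (x of roller1_mid in the frame of box between -0.085 and 0.085 m and y of roller1_mid in the frame of box between 0.027 and 0.135 m and z of each of roller1_mid, roller2_mid, roller3_mid, carton1_mid, carton2_mid in the frame of box below 0.05 m and x of roller2_mid in the frame of box between -0.085 and 0.085 m and y of roller2_mid in the frame of box between 0.027 and 0.135 m and x of roller3_mid in the frame of box between -0.085 and 0.085 m and y of roller3_mid in the frame of box between 0.027 and 0.135 m and x of carton1_mid in the frame of box between -0.085 and 0.085 m and y of carton1_mid in the frame of box between -0.135 and 0.023 m and x of carton2_mid in the frame of box between -0.085 and 0.085 m and y of carton2_mid in the frame of box between -0.135 and 0.023 m and value of joint latch_turn below 0.25 rad), for 0.2 s.
2. the lid lies flat on the rim, its plain edge under the lip (z of lid_grip in the frame of box between 0.0965 and 0.1025 m and x of lid_grip in the frame of box between -0.007 and 0.007 m and y of lid_grip in the frame of box between -0.008 and 0.008 m and angle between lid_grip's own z axis and vertical below 0.025 rad and angle between the x axis of lid_grip and the x axis of box, either way round below 0.06 rad and horizontal distance between lid_notch and latch_grip below 0.075 m), for 0.3 s.
3. the latch is turned over the lid and has dropped home in the notch (value of joint latch_turn above 1.37 rad and value of joint latch_lift below 0.003 m), for 0.3 s.
At the end, for the whole second after the job is handed in: All rollers present lie in the narrow compartment, all cartons in the wide one, centres below 50 mm; lid on the rim, centred within 7 mm, within 3.5 mm of seated height, tilt < 0.025 rad, yaw within 0.06 rad, notch at the latch, at rest; latch turned beyond 1.37 rad and down within 3 mm (all of step 2 and all of step 3 and x of roller1_mid in the frame of box between -0.085 and 0.085 m and y of roller1_mid in the frame of box between 0.027 and 0.135 m and z of each of roller1_mid, roller2_mid, roller3_mid, carton1_mid, carton2_mid in the frame of box below 0.05 m and x of roller2_mid in the frame of box between -0.085 and 0.085 m and y of roller2_mid in the frame of box between 0.027 and 0.135 m and x of roller3_mid in the frame of box between -0.085 and 0.085 m and y of roller3_mid in the frame of box between 0.027 and 0.135 m and x of carton1_mid in the frame of box between -0.085 and 0.085 m and y of carton1_mid in the frame of box between -0.135 and 0.023 m and x of carton2_mid in the frame of box between -0.085 and 0.085 m and y of carton2_mid in the frame of box between -0.135 and 0.023 m and linear speed of lid below 0.02 m/s); the robot touches nothing.
It fails at once if one of the other things on the bench is knocked more than 6 cm from its place (distance of any of tape_roll, marker, screwdriver, cleaner, film_core, dispenser from where it was at the start of the episode above 0.06 m).
Of roller1, roller2, roller3, carton1, carton2 only 3 to 5 are there at a start; the rules pass over those that are not, and their reading is None.
At some moment in a run one of roller1, roller2, roller3, carton1, carton2 may be knocked a few centimetres aside while the robot is not near it.
Once in a run the grip may slacken for a moment while it holds something.
It also fails if it takes over 210 s, if anything falls off the work surface, if the arm or the gripper's body presses on something with over 40 N, if the wrist force passes 120 N, or if a joint passes its speed limit or range.

ROBOT

A 7-joint arm with a two-finger parallel gripper is mounted at the origin on the work surface. World frame = base frame: x ahead of the robot, y to its left, z up, the work surface at z = 0. Lengths are in mm, angles in rad, forces in N, time in s.
With the tool pointing down it reaches from about 425 to 800 mm from the base axis. Payload 8.3 kg.
Tool frame: the origin (TCP) lies midway between the tips of the shut fingers; the grasp point (between the pads) lies 19 mm behind it (pinch_z is the distance from the TCP to the grasp point, in mm); z points along the fingers, y is the line along which they close (so a half turn about z gives the same grasp; the last joint's range is limited). The gripper opens to 85 mm and grips with 20 to 120 N. Pads are 22 mm wide; open, the fingers measure 114 mm over their backs; the gripper's body (76 mm by 85 mm) begins 54 mm behind the grasp point. The pads swing forward as they close: fully open they stand 13 mm farther back than shut.
Start: joints at [-1.198, 0.383, 0.016, 1.37, -0.006, 1.388, -0.046], TCP at [263.783, 566.588, 231.279] pointing down, gripper open.
Joint ranges: [-2.95, 2.95], [-0.25, 2.06], [-1.52, 1.56], [0.18, 2.33], [-1.44, 4.58], [0.02, 2.06], [-3.01, 3.01]. Speed limits (rad/s): [2.39, 2.39, 3.01, 3.01, 3.14, 3.14, 3.14].

INTERFACE

Orientations are given as a unit quaternion [w, x, y, z].
In Python, from bench import read_state, get_image, finish_job, pinch_z gives the robot as it stands. The module is installed in compiled form; this text tells all that it offers.
- The arm moves only by the tool servo_tool, never from a script. Its argument "series" is a list of rows, each a list of 7 numbers: the closure, from 0 (fully open) to 1 (shut), then the shift along the tool's x, y, z in mm, then the turn, a rotation vector about the tool's x, y, z in degrees. In form: [[fingers, x, y, z, rx, ry, rz], ...]. A call has 1 to 8 rows; each row shifts and turns the commanded pose from where the row before left it, along the tool's axes as they then stand; what a row does not reach is not made up. A row lasts 1/8 s, in which the tool goes at most 62.5 mm and 10.7 degrees, less where a joint would pass 70% of its speed; a pose out of reach is approached as far as the arm can. A call with a gripper value outside its range is refused whole. The fingers move at their own pace and stop on an object; "newtons" is the grip in N (left out, the last holds). Time passes only in rows, so rows that do not move let the fingers close. It gives the time, the measured TCP pose, the force, the opening and the grip force at its end, in the units of the state.
- read_state(): the state, without advancing time (a new reading comes with each control period).
- get_image(name): name is "scene" or "top"; returns a dict with "color" (420x560x3 uint8, blue, green, red), "depth" (420x560 float32, mm along the optical axis (not along the pixel's ray), 0 where there is no reading), "fovy" (degrees; the focal length in pixels is half the picture's height over the tangent of half this angle, whatever the lens; pixels are square), "cx", "cy" (the principal point, pixels), "R" (3x3) and "t" (3): a world point X has camera coordinates R X + t. Camera axes: x right, y down, z forward; pixel columns grow to the right and rows downward; lengths in mm; the calibration is good to about 2 mm. A picture is of the moment at which its call begins.
- finish_job(): hands the job in; it is judged then, once.
The state is a dict: "time": time; "joints": joint angles; "qvel": joint speeds; "effort": joint torques, N m; "eef_pos": TCP position; "ee_rot": TCP orientation; "wrist_force": force on the tool from outside, world axes, zero at the start; "torque": the same for the moment, N m; "gripper_width": opening from 0.0 (shut) to 1.0 (fully open); "grasp_force": force on a finger pad.
Only numpy, scipy, OpenCV 4.12 (cv2) and the standard library are available. Lean on these libraries where they do the work, as an engineer would, in place of code of your own. Each camera call takes 0.05 s, during which the arm holds its last target. There are 200 camera calls.

## Working session

There is one attempt and no reset: what is moved stays moved. The work goes in short steps, Python scripts to look and compute and a tool call to move; the robot and the scene stay as the last step left them, time stands still between calls to the robot, and variables do not carry over. Pictures are saved under pics/ and viewed, at most 14 in all, crops included, and the job is handed in when it is done.

Besides the shell and the picture viewer there is one more tool, called after ">>>" in YAML: its name, and indented under it one key for each argument. servo_tool: Moves the arm, as the interface text tells. Its arguments: {"type":"object","properties":{"series":{"type":"array"},"newtons":{"type":"number"}},"required":["series"]}

```bash
mkdir -p pics; cat > h.py <<'E'
import numpy as np, cv2
from bench import read_state, get_image, finish_job, pinch_z
from scipy.spatial.transform import Rotation as Ro
def cam(n):
    im=get_image(n); f=im["color"].shape[0]/2/np.tan(np.radians(im["fovy"])/2); return im,f
def world(im,f):
    d=im["depth"]; v,u=np.mgrid[:d.shape[0],:d.shape[1]]
    P=np.stack([(u-im["cx"])/f*d,(v-im["cy"])/f*d,d],-1)
    return (P-im["t"])@np.array(im["R"])
def rot():
    s=read_state(); q=s["ee_rot"]; return s,Ro.from_quat([q[1],q[2],q[3],q[0]])
E
python3 - <<'E'
from h import *
for n in("top","scene"):
    im,f=cam(n); cv2.imwrite(f"pics/{n}0.png",cv2.resize(im["color"],(800,600),interpolation=cv2.INTER_CUBIC)); np.save(n+"0.npy",world(im,f)); print(n,f,im["R"],im["t"])
    np.savez(n+"0.npz",c=im["color"],w=world(im,f))
s,r=rot(); print(s,r.as_matrix(),pinch_z)
E
```

```text
top 500.3882613467813 [[-0.01350743 -0.99980913  0.01411549]
 [-0.99418433  0.01192037 -0.10702997]
 [ 0.10684128 -0.0154791  -0.99415559]] [ -82.53069889  613.83273119 1282.37768567]
scene 470.80495533709586 [[ 0.38315102  0.9236431  -0.0088727 ]
 [ 0.69262645 -0.29364807 -0.65881668]
 [-0.61111693  0.24628081 -0.7522512 ]] [-141.14220844 -367.28110136 1688.38366497]
{'time': 0.1, 'joints': array([-1.19792938,  0.38417286,  0.01634257,  1.37105529, -0.00629778,
        1.38823657, -0.04649917]), 'qvel': array([ 0.00046019, -0.00291428, -0.00145226, -0.00334157, -0.00198029,
        0.00056549,  0.00038633]), 'effort': array([ 4.36672315e-03, -6.29135942e+01,  8.48234184e-01, -3.72752416e+01,
        1.68168009e-02,  1.06803817e-02, -4.30251896e-05]), 'eef_pos': array([263.56723462, 566.18793356, 230.36410544]), 'ee_rot': array([-1.87948748e-04,  2.16117290e-01,  9.76366983e-01, -8.92097661e-04]), 'wrist_force': array([0.14550525, 1.59039585, 0.16933336]), 'torque': array([-0.02656615, -0.00874635, -0.01029345]), 'grasp_force': 0.0, 'gripper_width': 0.9973698784623628} [[-9.06586563e-01  4.22019238e-01 -7.52609362e-04]
 [ 4.22019908e-01  9.06585042e-01 -1.66079146e-03]
 [-1.85815533e-05 -1.82326735e-03 -9.99998338e-01]] 18.700000000000003
```

View pics/top0.png

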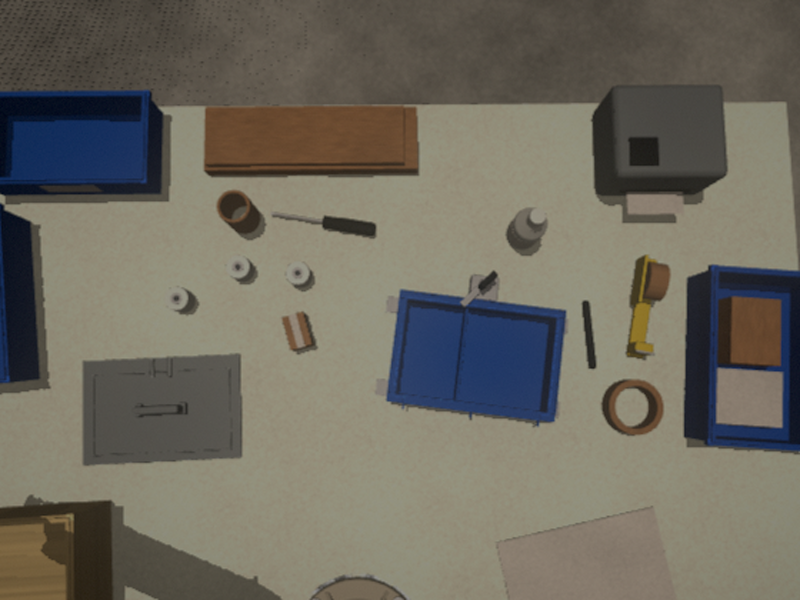

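View pics/scene0.png

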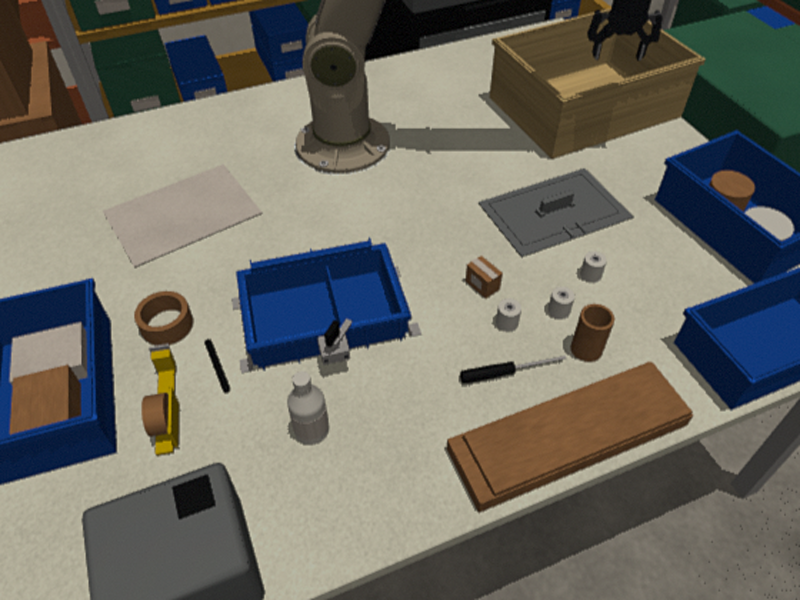

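The top view shows three rollers (239,268), (298,273), (177,298), one carton (297,331), the lid at (162,409) with its notch up at (162,367), and the box at (477,355). The latch is partly swung, with its tongue from (490,277) to (465,302). The scene view agrees. Only one carton is present.

```bash
cat >> h.py <<'E'
def reg(w,box,zlo,zhi,s=1/1.42857):
    x0,y0,x1,y1=[int(b*s) for b in box]; m=np.zeros(w.shape[:2],bool); m[y0:y1,x0:x1]=1
    return m&(w[...,2]>zlo)&(w[...,2]<zhi)
def rect(p):
    c,(a,b),t=cv2.minAreaRect(p[:,:2].astype(np.float32)); 
    return np.round(c,1),np.round((a,b),1),round(t,1),len(p),np.round(np.median(p[:,2]),1)
def measure(w):
    for n,b in dict(r1=(220,245,258,288),r2=(280,250,318,290),r3=(160,280,195,318)).items():
        p=w[reg(w,b,44,60)]; c,r=cv2.minEnclosingCircle(p[:,:2].astype(np.float32)); print(n,np.round(c,1),round(r,1),np.round(p.mean(0),1),len(p))
    print("carton",rect(w[reg(w,(270,300,325,360),46,60)]))
E
python3 - <<'E'
from h import *
d=np.load("top0.npz"); w=d["w"]; c=d["c"].astype(int)
measure(w)
print("table z",np.median(w[300:340,220:250,2]))
print("lid",rect(w[reg(w,(70,340,255,480),3,10)]), rect(w[reg(w,(120,390,200,425),34,55)]),"ridges",rect(w[reg(w,(130,350,200,378),9,20)]))
blue=(c[...,0]>c[...,2]+25)
m=reg(w,(370,270,580,440),64,80)&blue; print("boxrim",rect(w[m]))
m=reg(w,(370,270,580,440),80,92)&blue; print("lip",rect(w[m]))
m=reg(w,(440,250,520,310),105,135); print("handle",rect(w[m]),w[m].mean(0))
m=reg(w,(440,250,520,320),76,90)&~blue; print("tongue",rect(w[m]),w[m].mean(0))
im=cv2.resize(d["c"][170:320,255:410],None,fx=5,fy=4.0,interpolation=cv2.INTER_CUBIC); cv2.imwrite("pics/box.png",im)
E
```

```text
r1 [679.6 209.3] 22.0 [678.9 209.6  49.3] 211
r2 [667.8  99.5] 22.2 [666.5 100.7  49.4] 204
r3 [622.3 319.9] 22.2 [622.3 319.2  49.5] 218
carton (array([561.2, 102. ]), array([62.4, 40.4]), 16.4, 370, np.float64(51.5))
table z -0.7182504657122313
lid (array([421.9, 358.2]), array([345.7, 253.4]), 89.3, 5864, np.float64(5.3)) (array([423.1, 354.7]), array([13.9, 77.9]), 1.9, 178, np.float64(42.0)) ridges (array([499.3, 351.3]), array([125.3,  34.2]), 89.2, 79, np.float64(10.6))
boxrim (array([ 507.3, -218.6]), array([298.7, 206.7]), 82.1, 1487, np.float64(69.4))
lip (array([ 432.3, -180.5]), array([290.3,  95.9]), 62.7, 594, np.float64(84.2))
handle (array([ 640.6, -237.3]), array([10.5, 35.1]), 43.9, 75, np.float64(123.7)) [ 639.75052796 -236.41087552  123.34464111]
tongue (array([ 623.4, -225.3]), array([ 47.9, 118.3]), 3.0, 92, np.float64(80.1)) [ 617.64866984 -215.1679563    80.82672129]
```

View pics/box.png

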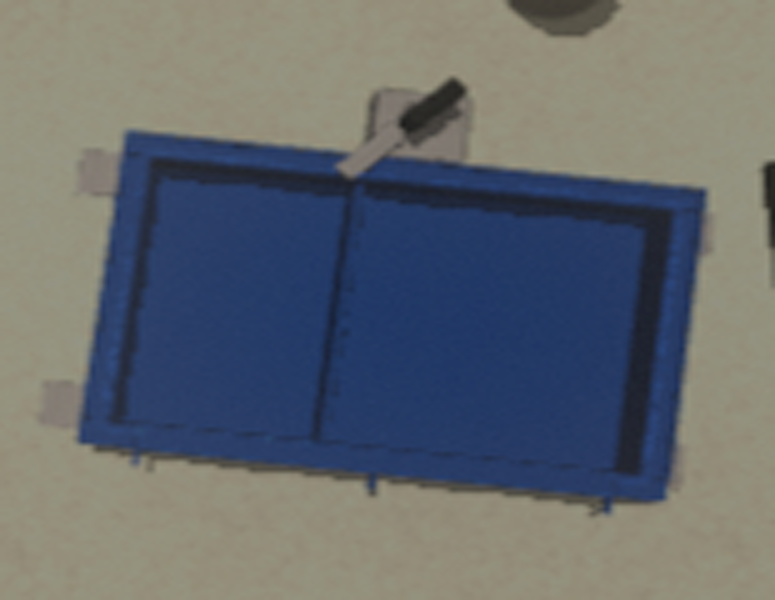

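```bash
cat >> h.py <<'E'
YB=np.radians(-7.9); BO=np.array([511.0,-219.2,0])
RB=Ro.from_euler('z',YB).as_matrix()
def box(x,y,z): return BO+RB@np.array([x,y,z])
def psiR(psi): 
    p=np.radians(psi); return np.array([[np.cos(p),np.sin(p),0],[np.sin(p),-np.cos(p),0],[0,0,-1]])
def go(tgt,psi,s=None):
    "rotation first (tool frame, deg), then shift along the turned tool axes"
    s,r=rot(); T=psiR(psi); rv=(r.inv()*Ro.from_matrix(T)).as_rotvec(degrees=True)
    d=T.T@(np.array(tgt)-s["eef_pos"]); print("rot",np.round(rv,1),"shift",np.round(d,1),"len",round(np.linalg.norm(d)),
      "| t",round(s["time"],2),"pos",np.round(s["eef_pos"],1),"w",round(s["gripper_width"],3),"gf",round(s["grasp_force"],1),"wf",np.round(s["wrist_force"],1),"j7",round(s["joints"][6],2))
E
python3 - <<'E'
from h import *
w=np.load("top0.npz")["w"]; print("core",rect(w[reg(w,(210,180,262,240),92,108)]))
print("cleaner",rect(w[reg(w,(500,200,555,255),60,180)]))
print("latch",box(130,0,110))
go([640.3,-237.2,200],133)
E
```

```text
core (array([779.6, 207.7]), array([58.9, 58.3]), 80.5, 183, np.float64(98.6))
cleaner (array([ 740.5, -316.3]), array([58.6, 54.9]), 44.8, 517, np.float64(109.5))
latch [ 639.76623022 -237.06779098  110.        ]
rot [-0.1  0.  22. ] shift [-844.5 -272.4   30.4] len 888 | t 0.1 pos [263.6 566.2 230.4] w 0.997 gf 0.0 wf [0.1 1.6 0.2] j7 -0.05
```

>>> servo_tool:
  series:
    - [0,0,0,0,0,0,7.3]
    - [0,0,0,0,0,0,7.3]
    - [0,0,0,0,0,0,7.4]
    - [0,-42,-13.6,0,0,0,0]
    - [0,-42,-13.6,0,0,0,0]
    - [0,-42,-13.6,0,0,0,0]
    - [0,-42,-13.6,0,0,0,0]
    - [0,-42,-13.6,0,0,0,0]

```text
time: 1.1
eef_pos: [357.7, 365.1, 230.9]
ee_rot: [-0.0, 0.399, 0.917, -0.0]
wrist_force: [0.6, 0.3, 0.6]
gripper_width: 1.001
grasp_force: 0.0
```

>>> servo_tool:
  series:
    - [0,-42,-13.6,0,0,0,0]
    - [0,-42,-13.6,0,0,0,0]
    - [0,-42,-13.6,0,0,0,0]
    - [0,-42,-13.6,0,0,0,0]
    - [0,-42,-13.6,0,0,0,0]
    - [0,-42,-13.6,0,0,0,0]
    - [0,-42,-13.6,0,0,0,0]
    - [0,-42,-13.6,0,0,0,0]

```text
time: 2.1
eef_pos: [507.3, 45.5, 231.1]
ee_rot: [-0.0, 0.398, 0.917, -0.0]
wrist_force: [0.2, -0.3, -0.4]
gripper_width: 0.999
grasp_force: 0.0
```

>>> servo_tool:
  series:
    - [0,-42,-13.6,0,0,0,0]
    - [0,-42,-13.6,0,0,0,0]
    - [0,-42,-13.6,0,0,0,0]
    - [0,-42,-13.6,0,0,0,0]
    - [0,-42,-13.6,0,0,0,0]
    - [0,-42,-13.6,0,0,0,0]
    - [0,0,0,0,0,0,0]

```text
time: 2.98
eef_pos: [618.8, -197.4, 230.0]
ee_rot: [-0.001, 0.401, 0.916, -0.002]
wrist_force: [-0.1, -0.2, -0.1]
gripper_width: 0.998
grasp_force: 0.0
```

```bash
python3 -c "
from h import *
go([640.2,-237.2,91],133)"
```

```text
rot [-0.2  0.  -0.3] shift [-43.7 -11.5 139. ] len 146 | t 2.98 pos [ 618.8 -197.4  230. ] w 0.998 gf 0.0 wf [-0.1 -0.2 -0.1] j7 1.2
```

>>> servo_tool:
  series:
    - [0,-22,-5.7,20,0,0,0]
    - [0,-21.7,-5.8,20,0,0,-0.3]
    - [0.4,0,0,30,0,0,0]
    - [0.4,0,0,30,0,0,0]
    - [0.4,0,0,25,0,0,0]
    - [0.4,0,0,14,0,0,0]
    - [0.4,0,0,0,0,0,0]

```text
time: 3.85
eef_pos: [640.4, -231.9, 91.4]
ee_rot: [-0.001, 0.396, 0.918, 0.0]
wrist_force: [-0.4, 0.2, 0.3]
gripper_width: 0.601
grasp_force: 0.0
```

```bash
python3 -c "
from h import *
go([640.2,-237.2,91],133)
im,f=cam('scene'); cv2.imwrite('pics/l1.png',cv2.resize(im['color'][180:290,150:300],(800,587),interpolation=cv2.INTER_CUBIC))"
```

```text
rot [-0.  -0.1  0.4] shift [-3.7 -3.8  0.4] len 5 | t 3.85 pos [ 640.4 -231.9   91.4] w 0.601 gf 0.0 wf [-0.4  0.2  0.3] j7 1.3
```

View pics/l1.png

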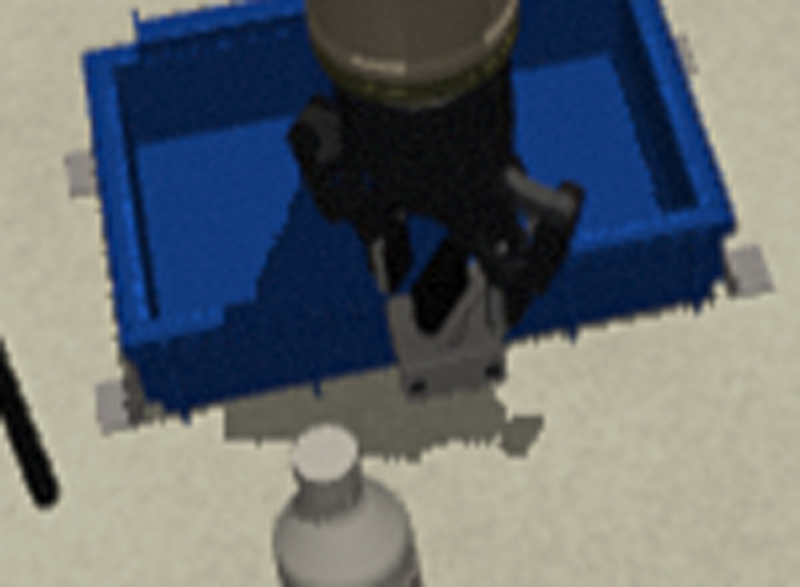

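The handle at (440,280) is between the fingers at (395,255) and (510,265). I'll correct by 4 mm, close, then turn the latch to 0.

>>> servo_tool:
  newtons: 25
  series:
    - [0.4,-3.7,-3.8,0,0,0,0]
    - [1,0,0,0,0,0,0]
    - [1,0,0,0,0,0,0]
    - [1,0,0,0,0,0,0]
    - [1,0,0,0,0,0,0]
    - [1,0,0,0,0,0,0]

```text
time: 4.65
eef_pos: [641.6, -237.6, 92.9]
ee_rot: [0.001, 0.396, 0.918, 0.0]
wrist_force: [3.2, 2.5, 4.2]
gripper_width: 0.141
grasp_force: 29.1
```

>>> servo_tool:
  series:
    - [1,0,0,0,0,0,9]
    - [1,0,0,0,0,0,9]
    - [1,0,0,0,0,0,9]
    - [1,0,0,0,0,0,9]
    - [1,0,0,0,0,0,9]
    - [1,0,0,0,0,0,4]
    - [1,0,0,0,0,0,0]

```text
time: 5.52
eef_pos: [640.7, -237.9, 92.9]
ee_rot: [-0.0, 0.741, 0.671, 0.0]
wrist_force: [0.8, 3.1, 6.9]
gripper_width: 0.138
grasp_force: 29.5
```

```bash
python3 -c "
from h import *
go([640.2,-237.2,91],82.1)
print(read_state()['torque'])"
```

```text
rot [-0.  -0.   2.2] shift [ 0.6 -0.6  1.9] len 2 | t 5.53 pos [ 640.7 -237.9   92.9] w 0.138 gf 29.5 wf [0.8 3.1 6.9] j7 0.53
[ 0.71442585  0.10353056 -0.03557366]
```

>>> servo_tool:
  series:
    - [1,0,0,0,0,0,3]
    - [0.4,0,0,0,0,0,0]
    - [0.4,0,0,0,0,0,0]
    - [0.4,0,0,-40,0,0,0]
    - [0.4,0,0,-50,0,0,0]
    - [0,0,0,-50,0,0,10]
    - [0,0,0,0,0,0,10]
    - [0,0,0,0,0,0,10]

```text
time: 6.52
eef_pos: [640.5, -238.7, 232.8]
ee_rot: [0.0, 0.903, 0.431, 0.0]
wrist_force: [0.5, 0.4, -0.7]
gripper_width: 0.998
grasp_force: 0.0
```

>>> servo_tool:
  series:
    - [0,0,0,0,0,0,10]
    - [0,0,0,0,0,0,10]
    - [0,0,0,0,0,0,10]
    - [0,0,0,0,0,0,10]
    - [0,0,0,0,0,0,10]
    - [0,0,0,0,0,0,10]
    - [0,0,0,0,0,0,0]

```text
time: 7.4
eef_pos: [640.3, -238.4, 231.7]
ee_rot: [0.0, 0.997, -0.075, -0.001]
wrist_force: [0.3, -0.6, 0.5]
gripper_width: 0.999
grasp_force: 0.0
```

```bash
python3 - <<'E'
from h import *
go([667.3,99.8,170],-7.9)
im,f=cam('top'); w=world(im,f); measure(w)
m=reg(w,(440,250,520,310),108,135); print("handle",rect(w[m]))
cv2.imwrite('pics/l2.png',cv2.resize(im['color'][140:320,230:410],(600,600),interpolation=cv2.INTER_CUBIC))
E
```

```text
rot [ 0.   0.1 -0.7] shift [ -19.8 -338.7   61.7] len 345 | t 7.4 pos [ 640.3 -238.4  231.7] w 0.999 gf 0.0 wf [ 0.3 -0.6  0.5] j7 -1.0
r1 [679.5 209.4] 21.7 [678.9 209.1  49.3] 210
r2 [667.2 100.9] 21.9 [666.4 100.6  49.2] 212
r3 [624.  319.9] 22.8 [622.3 319.   49.5] 222
carton (array([561.2, 101.9]), array([62.4, 40.4]), 17.0, 370, np.float64(51.5))
handle (array([0., 0.]), array([0., 0.]), 0.0, 0, np.float64(nan))
  return _methods._mean(a, axis=axis, dtype=dtype,
  ret = ret.dtype.type(ret / rcount)
```

View pics/l2.png

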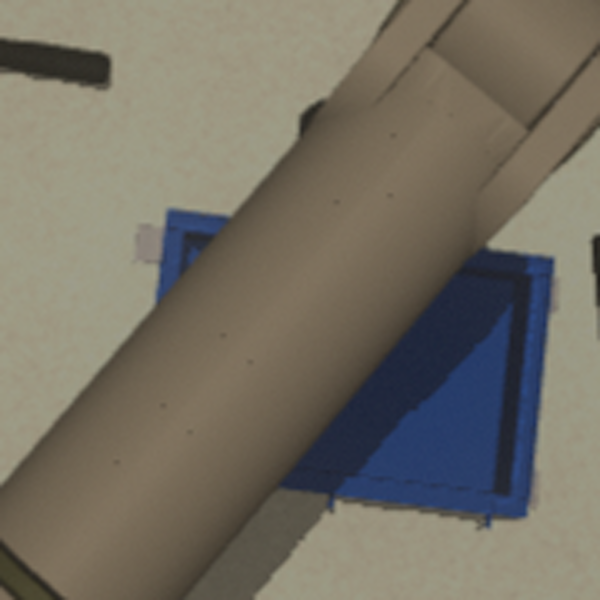

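The arm hides the latch in the picture, which shows only the right half of the box, so I'll check the latch later. Next is roller 2.

>>> servo_tool:
  newtons: 40
  series:
    - [0,-2.2,-38,0,0,0,-0.7]
    - [0,-2.2,-38,0,0,0,0]
    - [0,-2.2,-38,0,0,0,0]
    - [0,-2.2,-38,10,0,0,0]
    - [0,-2.2,-38,10,0,0,0]
    - [0,-2.2,-38,20,0,0,0]
    - [0,-2.2,-38,20,0,0,0]
    - [0,-2.2,-38,0,0,0,0]

```text
time: 8.45
eef_pos: [664.8, 66.8, 170.2]
ee_rot: [0.0, 0.998, -0.067, -0.002]
wrist_force: [-0.1, -0.9, 1.2]
gripper_width: 1.0
grasp_force: 0.0
```

>>> servo_tool:
  series:
    - [0,-2.2,-38,0,0,0,0]
    - [0,0,0,0,0,0,0]
    - [0,0,0,0,0,0,0]

```text
time: 8.82
eef_pos: [668.8, 102.5, 172.3]
ee_rot: [0.0, 0.998, -0.068, -0.0]
wrist_force: [-0.3, -0.1, -0.6]
gripper_width: 0.997
grasp_force: 0.0
```

```bash
python3 - <<'E'
from h import *
go([667.3,100.1,19],-7.9)
E
```

```text
rot [0.  0.  0.1] shift [ -1.1   2.5 153.3] len 153 | t 8.82 pos [668.8 102.5 172.3] w 0.997 gf 0.0 wf [-0.3 -0.1 -0.6] j7 -1.45
```

>>> servo_tool:
  series:
    - [0,-1.1,2.5,40,0,0,0]
    - [0,0,0,45,0,0,0]
    - [0,0,0,45,0,0,0]
    - [0,0,0,23,0,0,0]
    - [0,0,0,0,0,0,0]
    - [1,0,0,0,0,0,0]
    - [1,0,0,0,0,0,0]
    - [1,0,0,0,0,0,0]

```text
time: 9.82
eef_pos: [668.6, 100.9, 21.3]
ee_rot: [-0.0, 0.998, -0.069, 0.001]
wrist_force: [-0.3, 0.3, 7.2]
gripper_width: 0.505
grasp_force: 40.9
```

>>> servo_tool:
  series:
    - [1,0,0,0,0,0,0]
    - [1,0,0,-30,0,0,0]
    - [1,0,0,-50,0,0,0]
    - [1,0,0,-50,0,0,0]
    - [1,0,0,0,0,0,0]

```text
time: 10.45
eef_pos: [669.8, 100.2, 154.8]
ee_rot: [-0.001, 0.998, -0.069, 0.004]
wrist_force: [-0.4, 0.6, -1.4]
gripper_width: 0.506
grasp_force: 40.8
```

```bash
python3 - <<'E'
from h import *
go(box(52,81,150),-7.9)
E
```

```text
rot [-0.1 -0.4 -0.1] shift [-61.4 257.2   4.8] len 264 | t 10.45 pos [669.8 100.2 154.8] w 0.506 gf 40.8 wf [-0.4  0.6 -1.4] j7 -1.44
```

>>> servo_tool:
  series:
    - [1,-10.2,43,0,0,0,0]
    - [1,-10.2,43,0,0,0,0]
    - [1,-10.2,43,0,0,0,0]
    - [1,-10.2,43,0,0,0,0]
    - [1,-10.2,43,0,0,0,0]
    - [1,-10.2,42,0,0,0,0]
    - [1,0,0,0,0,0,0]
    - [1,0,0,0,0,0,0]

```text
time: 11.45
eef_pos: [571.3, -144.5, 149.0]
ee_rot: [-0.0, 0.998, -0.069, -0.0]
wrist_force: [0.3, 1.0, -0.2]
gripper_width: 0.504
grasp_force: 40.9
```

```bash
python3 - <<'E'
from h import *
go(box(52,81,26),-7.9)
E
```

```text
rot [-0.1  0.  -0.1] shift [  2.5   1.3 123. ] len 123 | t 11.45 pos [ 571.3 -144.5  149. ] w 0.504 gf 40.9 wf [ 0.3  1.  -0.2] j7 -1.03
```

>>> servo_tool:
  series:
    - [1,2.5,1.3,40,0,0,0]
    - [1,0,0,40,0,0,0]
    - [1,0,0,25,0,0,0]
    - [1,0,0,15,0,0,0]
    - [1,0,0,0,0,0,0]
    - [0.35,0,0,0,0,0,0]
    - [0.35,0,0,0,0,0,0]
    - [0.35,0,0,0,0,0,0]

```text
time: 12.45
eef_pos: [573.9, -146.8, 29.9]
ee_rot: [-0.0, 0.998, -0.069, 0.0]
wrist_force: [0.1, -0.8, 0.4]
gripper_width: 0.65
grasp_force: 0.0
```

>>> servo_tool:
  series:
    - [0.35,0,0,-40,0,0,0]
    - [0.35,0,0,-50,0,0,0]
    - [0,0,0,-45,0,0,0]
    - [0,0,0,0,0,0,0]

```text
time: 12.95
eef_pos: [575.2, -148.0, 168.3]
ee_rot: [0.0, 0.998, -0.07, 0.003]
wrist_force: [0.4, -0.3, -0.8]
gripper_width: 1.003
grasp_force: 0.0
```

```bash
python3 - <<'E'
from h import *
go([679.5,209.3,150],-7.9)
E
```

```text
rot [ 0.  -0.4 -0.1] shift [  54.1 -368.3   18.3] len 373 | t 12.95 pos [ 575.2 -148.   168.3] w 1.003 gf 0.0 wf [ 0.4 -0.3 -0.8] j7 -1.04
```

>>> servo_tool:
  series:
    - [0,6,-41,2,0,0,0]
    - [0,6,-41,2,0,0,0]
    - [0,6,-41,2,0,0,0]
    - [0,6,-41,2,0,0,0]
    - [0,6,-41,2,0,0,0]
    - [0,6,-41,2,0,0,0]
    - [0,6,-41,2,0,0,0]
    - [0,6,-41,2,0,0,0]

```text
time: 13.95
eef_pos: [666.4, 172.9, 147.2]
ee_rot: [0.0, 0.998, -0.07, -0.001]
wrist_force: [0.2, 0.2, -0.5]
gripper_width: 0.999
grasp_force: 0.0
```

>>> servo_tool:
  series:
    - [0,6,-40,2,0,0,0]
    - [0,0,0,0,0,0,0]
    - [0,0,0,0,0,0,0]

```text
time: 14.32
eef_pos: [677.7, 209.3, 145.5]
ee_rot: [0.001, 0.998, -0.07, -0.0]
wrist_force: [-0.2, -1.1, 1.5]
gripper_width: 0.999
grasp_force: 0.0
```

```bash
python3 - <<'E'
from h import *
go([679.5,209.3,19],-7.9)
im,f=cam('top'); w=world(im,f); measure(w)
m=reg(w,(440,250,520,310),108,135); print("handle",rect(w[m]))
m=reg(w,(395,285,470,405),44,62); print("roller in box",rect(w[m]),(w[m].mean(0)-BO)@RB)
cv2.imwrite('pics/b3.png',cv2.resize(im['color'][140:320,100:410],(800,464),interpolation=cv2.INTER_CUBIC))
E
```

```text
rot [ 0.1  0.  -0.1] shift [  1.7  -0.3 126.5] len 127 | t 14.32 pos [677.7 209.3 145.5] w 0.999 gf 0.0 wf [-0.2 -1.1  1.5] j7 -1.61
r1 [678.4 210. ] 21.7 [673.  210.1  49. ] 141
r2 [0. 0.] 0.0 [nan nan nan] 0
r3 [621.9 304.6] 14.7 [621.1 303.1  49.4] 34
carton (array([561.4, 102.2]), array([63.1, 40.4]), 16.6, 375, np.float64(51.6))
handle (array([ 640.5, -237.1]), array([35.1, 12.3]), 80.9, 82, np.float64(122.8))
roller in box (array([ 528.4, -140. ]), array([116.9, 210.7]), 82.0, 366, np.float64(52.6)) [38.16589768 63.09383054 52.49546827]h.py:20: RuntimeWarning: Mean of empty slice.
  p=w[reg(w,b,44,60)]; c,r=cv2.minEnclosingCircle(p[:,:2].astype(np.float32)); print(n,np.round(c,1),round(r,1),np.round(p.mean(0),1),len(p))
  ret = um.true_divide(
```

View pics/b3.png

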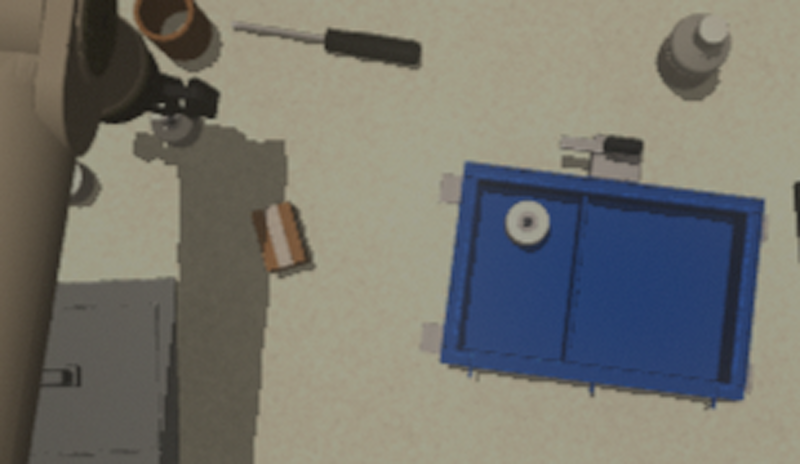

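The latch now lies along the far rim, tongue from (560,143) to (640,146). Roller 2 stands in the narrow compartment at (527,222). Picking up roller 1.

>>> servo_tool:
  series:
    - [0,1.7,0,35,0,0,0]
    - [0,0,0,45,0,0,0]
    - [0,0,0,35,0,0,0]
    - [0,0,0,12,0,0,0]
    - [1,0,0,0,0,0,0]
    - [1,0,0,0,0,0,0]
    - [1,0,0,0,0,0,0]
    - [1,0,0,0,0,0,0]

```text
time: 15.38
eef_pos: [680.9, 210.0, 21.5]
ee_rot: [-0.0, 0.998, -0.069, 0.001]
wrist_force: [-1.2, -0.5, 6.6]
gripper_width: 0.504
grasp_force: 29.0
```

>>> servo_tool:
  series:
    - [1,0,0,-30,0,0,0]
    - [1,0,0,-50,0,0,0]
    - [1,0,0,-50,0,0,0]
    - [1,0,0,0,0,0,0]

```text
time: 15.88
eef_pos: [682.0, 209.5, 155.1]
ee_rot: [-0.001, 0.998, -0.07, 0.004]
wrist_force: [0.1, -1.1, -2.0]
gripper_width: 0.498
grasp_force: 44.8
```

```bash
python3 - <<'E'
from h import *
go(box(0,81,150),-7.9)
E
```

```text
rot [-0.2 -0.4 -0.1] shift [-110.5  367.1    5.1] len 383 | t 15.88 pos [682.  209.5 155.1] w 0.498 gf 44.8 wf [ 0.1 -1.1 -2. ] j7 -1.61
```

>>> servo_tool:
  series:
    - [1,-12.3,40.8,0,0,0,0]
    - [1,-12.3,40.8,0,0,0,0]
    - [1,-12.3,40.8,0,0,0,0]
    - [1,-12.3,40.8,0,0,0,0]
    - [1,-12.3,40.8,0,0,0,0]
    - [1,-12.3,40.8,0,0,0,0]
    - [1,-12.3,40.8,0,0,0,0]
    - [1,-12.3,40.8,0,0,0,0]

```text
time: 16.88
eef_pos: [535.9, -100.4, 148.7]
ee_rot: [-0.0, 0.998, -0.069, -0.0]
wrist_force: [1.2, -0.9, -0.5]
gripper_width: 0.496
grasp_force: 44.7
```

>>> servo_tool:
  series:
    - [1,-12.1,40.7,0,0,0,0]
    - [1,0,0,0,0,0,0]
    - [1,0,0,0,0,0,0]

```text
time: 17.25
eef_pos: [519.3, -137.7, 148.9]
ee_rot: [-0.0, 0.998, -0.069, -0.0]
wrist_force: [0.6, 0.5, -2.6]
gripper_width: 0.498
grasp_force: 44.7
```

```bash
python3 - <<'E'
from h import *
go(box(0,81,26),-7.9)
E
```

```text
rot [-0.   0.  -0.1] shift [  2.9   0.9 122.9] len 123 | t 17.25 pos [ 519.3 -137.7  148.9] w 0.498 gf 44.7 wf [ 0.6  0.5 -2.6] j7 -1.03
```

>>> servo_tool:
  series:
    - [1,2.9,0.9,40,0,0,0]
    - [1,0,0,40,0,0,0]
    - [1,0,0,25,0,0,0]
    - [1,0,0,17,0,0,0]
    - [1,0,0,0,0,0,0]
    - [0.35,0,0,0,0,0,0]
    - [0.35,0,0,0,0,0,0]
    - [0.35,0,0,0,0,0,0]

```text
time: 18.25
eef_pos: [522.4, -139.4, 27.6]
ee_rot: [-0.0, 0.998, -0.069, 0.0]
wrist_force: [-0.4, -0.8, 0.9]
gripper_width: 0.648
grasp_force: 0.0
```

>>> servo_tool:
  series:
    - [0.35,0,0,-40,0,0,0]
    - [0.35,0,0,-50,0,0,0]
    - [0,0,0,-45,0,0,0]
    - [0,0,0,0,0,0,0]

```text
time: 18.75
eef_pos: [523.9, -140.5, 165.6]
ee_rot: [0.0, 0.998, -0.069, 0.003]
wrist_force: [-0.1, 0.5, -1.5]
gripper_width: 1.001
grasp_force: 0.0
```

```bash
python3 - <<'E'
from h import *
go([622.8,319.5,150],-7.9)
E
```

```text
rot [-0.  -0.3 -0.1] shift [  34.7 -469.3   15.6] len 471 | t 18.75 pos [ 523.9 -140.5  165.6] w 1.001 gf 0.0 wf [-0.1  0.5 -1.5] j7 -1.04
```

11 rows: x 3.2, y −42.6.

>>> servo_tool:
  series:
    - [0,3.2,-42.6,1.5,0,0,0]
    - [0,3.2,-42.6,1.5,0,0,0]
    - [0,3.2,-42.6,1.5,0,0,0]
    - [0,3.2,-42.6,1.5,0,0,0]
    - [0,3.2,-42.6,1.5,0,0,0]
    - [0,3.2,-42.6,1.5,0,0,0]
    - [0,3.2,-42.6,1.5,0,0,0]
    - [0,3.2,-42.6,1.5,0,0,0]

```text
time: 19.75
eef_pos: [594.5, 195.9, 149.2]
ee_rot: [0.0, 0.998, -0.069, -0.001]
wrist_force: [0.5, -0.3, 0.9]
gripper_width: 1.0
grasp_force: 0.0
```

>>> servo_tool:
  series:
    - [0,3.2,-42.6,1.5,0,0,0]
    - [0,3.2,-42.6,1.5,0,0,0]
    - [0,2.7,-43.3,0,0,0,0]
    - [0,0,0,0,0,0,0]
    - [0,0,0,0,0,0,0]

```text
time: 20.38
eef_pos: [621.4, 319.6, 146.3]
ee_rot: [0.001, 0.998, -0.07, -0.0]
wrist_force: [0.1, 0.4, 1.0]
gripper_width: 0.995
grasp_force: 0.0
```

```bash
python3 - <<'E'
from h import *
go([622.8,319.5,19],-7.9)
im,f=cam('scene'); w=world(im,f); p=w[reg(w,(560,230,640,300),46,56)]; print(rect(p),p.mean(0))
cv2.imwrite('pics/s4.png',cv2.resize(im['color'][130:280,140:470],(800,364),interpolation=cv2.INTER_CUBIC))
E
```

```text
rot [ 0.1  0.  -0.1] shift [ 1.400e+00 -1.000e-01  1.273e+02] len 127 | t 20.38 pos [621.4 319.6 146.3] w 0.995 gf 0.0 wf [0.1 0.4 1. ] j7 -1.77
(array([626.5, 318.5]), array([39.7, 45.2]), 39.4, 125, np.float64(48.8)) [625.87818007 318.14803326  49.03851423]
```

View pics/s4.png

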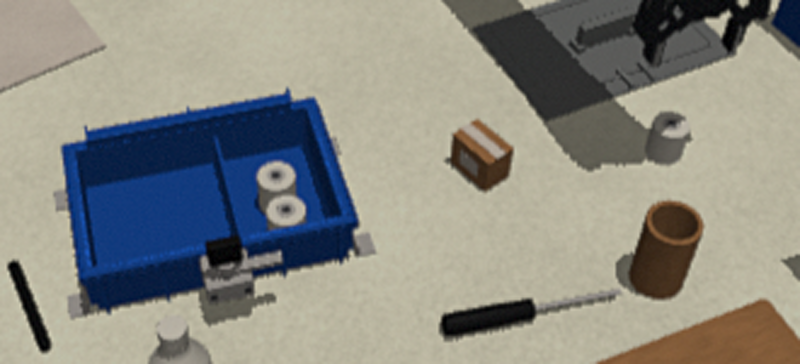

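Two rollers stand in the box at (276,180) and (286,212). Roller 3 stands at (668,135), still in place, and the carton is at (482,152).

>>> servo_tool:
  series:
    - [0,2,0,35,0,0,0]
    - [0,0,0,45,0,0,0]
    - [0,0,0,35,0,0,0]
    - [0,0,0,12,0,0,0]
    - [1,0,0,0,0,0,0]
    - [1,0,0,0,0,0,0]
    - [1,0,0,0,0,0,0]
    - [1,0,0,0,0,0,0]

```text
time: 21.42
eef_pos: [624.8, 320.4, 22.5]
ee_rot: [-0.001, 0.998, -0.069, 0.001]
wrist_force: [-1.0, 0.0, 6.4]
gripper_width: 0.5
grasp_force: 41.5
```

>>> servo_tool:
  series:
    - [1,0,0,-30,0,0,0]
    - [1,0,0,-50,0,0,0]
    - [1,0,0,-50,0,0,0]
    - [1,0,0,0,0,0,0]

```text
time: 21.92
eef_pos: [625.9, 320.0, 156.0]
ee_rot: [-0.002, 0.998, -0.07, 0.004]
wrist_force: [0.6, 0.5, -1.1]
gripper_width: 0.503
grasp_force: 41.0
```

```bash
python3 - <<'E'
from h import *
go(box(-52,81,150),-7.9)
E
```

```text
rot [-0.2 -0.4 -0.1] shift [-91.7 468.9   6. ] len 478 | t 21.93 pos [625.9 320.  156. ] w 0.503 gf 41.0 wf [ 0.6  0.5 -1.1] j7 -1.77
```

>>> servo_tool:
  series:
    - [1,-8.2,42.6,0,0,0,0]
    - [1,-8.2,42.6,0,0,0,0]
    - [1,-8.2,42.6,0,0,0,0]
    - [1,-8.2,42.6,0,0,0,0]
    - [1,-8.2,42.6,0,0,0,0]
    - [1,-8.2,42.6,0,0,0,0]
    - [1,-8.2,42.6,0,0,0,0]
    - [1,-8.2,42.6,0,0,0,0]

```text
time: 22.92
eef_pos: [510.3, -9.3, 149.7]
ee_rot: [-0.0, 0.998, -0.069, -0.0]
wrist_force: [-0.4, -0.3, -1.7]
gripper_width: 0.497
grasp_force: 40.9
```

>>> servo_tool:
  series:
    - [1,-8.2,42.6,0,0,0,0]
    - [1,-8.2,42.6,0,0,0,0]
    - [1,-8.2,42.6,0,0,0,0]
    - [1,0,0,0,0,0,0]
    - [1,0,0,0,0,0,0]

```text
time: 23.55
eef_pos: [469.2, -130.8, 149.9]
ee_rot: [-0.0, 0.998, -0.069, -0.0]
wrist_force: [-0.3, 0.1, -1.2]
gripper_width: 0.504
grasp_force: 41.0
```

```bash
python3 - <<'E'
from h import *
go(box(-52,81,27),-7.9)
E
```

```text
rot [-0.1  0.  -0.1] shift [  1.5   0.8 122.9] len 123 | t 23.55 pos [ 469.2 -130.8  149.9] w 0.504 gf 41.0 wf [-0.3  0.1 -1.2] j7 -1.06
```

>>> servo_tool:
  series:
    - [1,1.5,0.8,40,0,0,0]
    - [1,0,0,40,0,0,0]
    - [1,0,0,25,0,0,0]
    - [1,0,0,17,0,0,0]
    - [1,0,0,0,0,0,0]
    - [0.35,0,0,0,0,0,0]
    - [0.35,0,0,0,0,0,0]
    - [0.35,0,0,0,0,0,0]

```text
time: 24.55
eef_pos: [470.9, -132.3, 28.6]
ee_rot: [-0.0, 0.998, -0.069, 0.0]
wrist_force: [0.2, -0.2, 0.0]
gripper_width: 0.65
grasp_force: 0.0
```

>>> servo_tool:
  series:
    - [0.35,0,0,-40,0,0,0]
    - [0.35,0,0,-50,0,0,0]
    - [0,0,0,-45,0,0,0]
    - [0,0,0,0,0,0,-8.2]
    - [0,0,0,0,0,0,-8.2]
    - [0,0,0,0,0,0,-8.2]
    - [0,0,0,0,0,0,0]

```text
time: 25.42
eef_pos: [470.7, -132.4, 163.5]
ee_rot: [-0.0, 0.99, 0.144, 0.0]
wrist_force: [0.1, -0.6, -0.0]
gripper_width: 1.004
grasp_force: 0.0
```

```bash
python3 - <<'E'
from h import *
go([561.3,102,150],16.6)
im,f=cam('scene'); w=world(im,f); p=w[reg(w,(450,245,510,305),48,58)]; print(rect(p),p.mean(0))
E
```

```text
rot [-0.  -0.1 -0. ] shift [ 153.8 -198.7   13.5] len 252 | t 25.43 pos [ 470.7 -132.4  163.5] w 1.004 gf 0.0 wf [ 0.1 -0.6 -0. ] j7 -0.74
(array([563.8, 100.9]), array([63.2, 43.1]), 17.1, 223, np.float64(51.1)) [564.06681276 101.05012856  51.1361567 ]
```

>>> servo_tool:
  series:
    - [0,25.7,-33.1,2,0,0,0]
    - [0,25.7,-33.1,2,0,0,0]
    - [0,25.7,-33.1,2,0,0,0]
    - [0,25.7,-33.1,2,0,0,0]
    - [0,25.7,-33.1,2,0,0,0]
    - [0,25.5,-33.1,3,0,0,0]
    - [0,0,0,0,0,0,0]
    - [0,0,0,0,0,0,0]

```text
time: 26.48
eef_pos: [561.1, 101.1, 150.0]
ee_rot: [0.001, 0.99, 0.143, -0.0]
wrist_force: [0.3, -0.8, 1.3]
gripper_width: 0.997
grasp_force: 0.0
```

```bash
python3 - <<'E'
from h import *
go([562,101.7,19],16.7)
E
```

```text
rot [ 0.1  0.  -0.2] shift [  1.   -0.4 131. ] len 131 | t 26.48 pos [561.1 101.1 150. ] w 0.997 gf 0.0 wf [ 0.3 -0.8  1.3] j7 -1.09
```

>>> servo_tool:
  series:
    - [0,1,0,35,0,0,0]
    - [0,0,0,45,0,0,0]
    - [0,0,0,37,0,0,0]
    - [0,0,0,14,0,0,0]
    - [1,0,0,0,0,0,0]
    - [1,0,0,0,0,0,0]
    - [1,0,0,0,0,0,0]
    - [1,0,0,0,0,0,0]

```text
time: 27.48
eef_pos: [563.5, 102.3, 21.0]
ee_rot: [-0.0, 0.989, 0.145, 0.001]
wrist_force: [-0.5, 0.1, 7.3]
gripper_width: 0.461
grasp_force: 41.7
```

>>> servo_tool:
  series:
    - [1,0,0,-30,0,0,0]
    - [1,0,0,-50,0,0,0]
    - [1,0,0,-50,0,0,8.2]
    - [1,0,0,0,0,0,8.2]
    - [1,0,0,0,0,0,8.2]
    - [1,0,0,0,0,0,0]

```text
time: 28.22
eef_pos: [562.3, 102.4, 149.6]
ee_rot: [0.0, 0.998, -0.069, 0.0]
wrist_force: [-0.3, -0.9, -1.7]
gripper_width: 0.462
grasp_force: 40.8
```

```bash
python3 - <<'E'
from h import *
go(box(0,-56,150),-7.9)
E
```

```text
rot [ 0. -0. -0.] shift [ -6.6 381.6  -0.4] len 382 | t 28.23 pos [562.3 102.4 149.6] w 0.462 gf 40.8 wf [-0.3 -0.9 -1.7] j7 -1.45
```

>>> servo_tool:
  series:
    - [1,-0.7,42.4,0,0,0,0]
    - [1,-0.7,42.4,0,0,0,0]
    - [1,-0.7,42.4,0,0,0,0]
    - [1,-0.7,42.4,0,0,0,0]
    - [1,-0.7,42.4,0,0,0,0]
    - [1,-0.7,42.4,0,0,0,0]
    - [1,-0.7,42.4,0,0,0,0]
    - [1,-0.7,42.4,0,0,0,0]

```text
time: 29.22
eef_pos: [509.4, -234.2, 149.5]
ee_rot: [-0.0, 0.998, -0.067, 0.0]
wrist_force: [0.2, 0.3, -0.4]
gripper_width: 0.463
grasp_force: 40.8
```

>>> servo_tool:
  series:
    - [1,-0.7,42.4,0,0,0,0]
    - [1,0,0,0,0,0,0]
    - [1,0,0,0,0,0,0]

```text
time: 29.6
eef_pos: [503.2, -274.5, 149.3]
ee_rot: [-0.0, 0.998, -0.069, -0.0]
wrist_force: [0.6, 0.3, -1.2]
gripper_width: 0.46
grasp_force: 40.8
```

```bash
python3 - <<'E'
from h import *
go(box(0,-56,26),-7.9)
E
```

```text
rot [-0.  0.  0.] shift [1.000e-01 1.000e-01 1.233e+02] len 123 | t 29.6 pos [ 503.2 -274.5  149.3] w 0.46 gf 40.8 wf [ 0.6  0.3 -1.2] j7 -0.81
```

>>> servo_tool:
  series:
    - [1,0,0,40,0,0,0]
    - [1,0,0,40,0,0,0]
    - [1,0,0,25,0,0,0]
    - [1,0,0,17,0,0,0]
    - [1,0,0,0,0,0,0]
    - [0.35,0,0,0,0,0,0]
    - [0.35,0,0,0,0,0,0]
    - [0.35,0,0,0,0,0,0]

```text
time: 30.6
eef_pos: [503.4, -274.8, 27.7]
ee_rot: [0.0, 0.998, -0.069, 0.0]
wrist_force: [-0.1, 0.4, -0.7]
gripper_width: 0.651
grasp_force: 0.0
```

>>> servo_tool:
  series:
    - [0.35,0,0,-40,0,0,0]
    - [0.35,0,0,-50,0,0,0]
    - [0,0,0,-45,0,0,-10]
    - [0,0,0,0,0,0,-10]
    - [0,0,0,0,0,0,-10]
    - [0,0,0,0,0,0,-10]
    - [0,0,0,0,0,0,-10]
    - [0,0,0,0,0,0,-10]

```text
time: 31.6
eef_pos: [503.1, -275.0, 162.5]
ee_rot: [0.0, 0.897, 0.441, 0.0]
wrist_force: [0.1, -0.4, -0.7]
gripper_width: 0.998
grasp_force: 0.0
```

>>> servo_tool:
  series:
    - [0,0,0,0,0,0,-10]
    - [0,0,0,0,0,0,-10]
    - [0,0,0,0,0,0,-10]
    - [0,0,0,0,0,0,-10]
    - [0,0,0,0,0,0,0]
    - [0,0,0,0,0,0,0]

```text
time: 32.35
eef_pos: [503.1, -275.0, 162.3]
ee_rot: [-0.0, 0.696, 0.718, 0.0]
wrist_force: [-0.6, 0.8, 0.4]
gripper_width: 1.0
grasp_force: 0.0
```

```bash
python3 - <<'E'
from h import *
im,f=cam('top'); w=world(im,f); c=im["color"].astype(int)
sat=c.max(-1)-c.min(-1); 
g=(c.mean(-1)<110)&(sat<25)&(w[...,2]<20)&(w[...,2]>-5); m=reg(w,(70,340,255,480),-5,20)&g
m=cv2.morphologyEx(m.astype(np.uint8),cv2.MORPH_OPEN,np.ones((5,5)))
n,l,st,_=cv2.connectedComponentsWithStats(m); k=1+st[1:,4].argmax(); p=w[l==k]; print("lid",rect(p))
h=w[reg(w,(120,390,200,425),34,55)]; print("handle",rect(h))
r=w[reg(w,(135,352,190,380),8.5,20)]; print("ridge",rect(r),r.mean(0))
cv2.imwrite('pics/t5.png',cv2.resize(im['color'][170:340,40:410],(800,368),interpolation=cv2.INTER_CUBIC))
go([423.1,354.7,150],91.9)
E
```

```text
lid (array([421.5, 356.4]), array([190.4, 294. ]), 1.8, 7862, np.float64(4.7))
handle (array([423. , 354.1]), array([13.9, 78.1]), 2.0, 174, np.float64(42.0))
ridge (array([496.8, 357.2]), array([100.3,  39.4]), 89.2, 81, np.float64(9.8)) [498.51648858 358.1983415   10.43726028]
rot [-0.   0.  -0.1] shift [631.9 -59.1  12.3] len 635 | t 32.4 pos [ 503.1 -274.9  162.3] w 1.001 gf 0.0 wf [ 0.4  1.  -0. ] j7 0.72
```

View pics/t5.png

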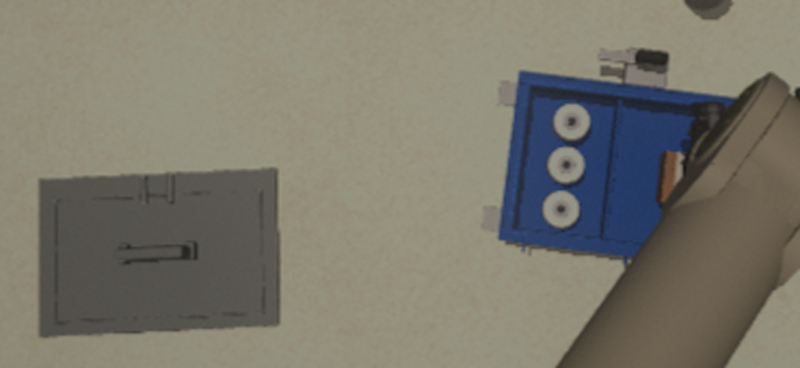

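All three rollers are in line in the narrow compartment at (571,122), (566,165) and (561,209). The carton is in the wide one at (672,175). The lid is at (158,253). Moving to the lid handle.

>>> servo_tool:
  series:
    - [0,42.1,-3.9,0,0,0,0]
    - [0,42.1,-3.9,0,0,0,0]
    - [0,42.1,-3.9,0,0,0,0]
    - [0,42.1,-3.9,0,0,0,0]
    - [0,42.1,-3.9,0,0,0,0]
    - [0,42.1,-3.9,0,0,0,0]
    - [0,42.1,-3.9,0,0,0,0]
    - [0,42.1,-3.9,0,0,0,0]

```text
time: 33.4
eef_pos: [459.8, 62.0, 162.4]
ee_rot: [-0.0, 0.695, 0.719, 0.0]
wrist_force: [0.5, -0.8, -0.4]
gripper_width: 1.001
grasp_force: 0.0
```

>>> servo_tool:
  series:
    - [0,42.1,-3.9,0,0,0,0]
    - [0,42.1,-3.9,0,0,0,0]
    - [0,42.1,-3.9,0,0,0,0]
    - [0,42.1,-3.9,0,0,0,0]
    - [0,42.1,-3.9,0,0,0,0]
    - [0,42.1,-3.9,0,0,0,0]
    - [0,42.1,-3.9,0,0,0,0]
    - [0,0,0,0,0,0,0]

```text
time: 34.4
eef_pos: [420.4, 358.0, 161.6]
ee_rot: [-0.0, 0.693, 0.721, -0.0]
wrist_force: [-0.2, 0.6, -1.1]
gripper_width: 0.999
grasp_force: 0.0
```

```bash
python3 - <<'E'
from h import *
go([422.3,355.2,14],91.9)
im,f=cam('top'); w=world(im,f); c=im["color"].astype(int)
# refine box from unoccluded view: rim points in box frame
b=(w-BO)@RB; blue=(c[...,0]>c[...,2]+25)
m=reg(w,(370,270,580,440),64,95)&blue; q=b[m]
print("box-frame extents x:",np.percentile(q[:,0],[0.5,99.5]),"y:",np.percentile(q[:,1],[0.5,99.5]))
fl=b[reg(w,(370,270,580,440),-5,12)&blue]; print("floor y",np.percentile(fl[:,1],[1,99]),"x",np.percentile(fl[:,0],[1,99]))
for lo,hi in((-150,-135),(135,150)):
    s=q[(q[:,1]>lo-8)&(q[:,1]<hi+8)&(q[:,2]<78)&(abs(q[:,0])<85)]
    print("rim side",lo,np.percentile(s[:,1],[3,50,97]),"slope",np.polyfit(s[:,0],s[:,1],1)[0])
s=q[(q[:,0]>80)&(q[:,2]<78)]; print("far rim x",np.percentile(s[:,0],[3,50,97]),"slope",np.polyfit(s[:,1],s[:,0],1)[0])
s=q[(q[:,0]<-60)&(q[:,2]>81)&(abs(q[:,1])<100)]; print("lip x",np.percentile(s[:,0],[3,50,97]),"z",np.median(s[:,2]),"slope",np.polyfit(s[:,1],s[:,0],1)[0])
m=reg(w,(440,250,520,310),108,135); print("handle",rect(w[m]),(np.array([*rect(w[m])[0],0])-BO)@RB)
E
```

```text
rot [-0.1 -0.   0.4] shift [ -2.9   1.8 147.6] len 148 | t 34.4 pos [420.4 358.  161.6] w 0.999 gf 0.0 wf [-0.2  0.6 -1.1] j7 -0.62
box-frame extents x: [-99.38604152  99.07081211] y: [-148.61725317  149.04462379]
floor y [-133.64657851  128.25436156] x [-82.96201286  80.86820405]
rim side -150 [-148.49038934 -141.6995519  -134.90030575] slope -0.0025979036523673406
rim side 135 [134.93856948 141.85140151 148.90014818] slope 0.0014262880572053441
far rim x [84.59977534 92.03824124 98.74789611] slope 0.0005435705954755263
lip x [-98.38017428 -90.9492589  -83.32709593] z 84.48006917307673 slope 0.0025837731415903013
handle (array([ 640.4, -237.1]), array([35.5, 12.5]), 79.0, 81, np.float64(123.2)) [1.30632182e+02 5.52048652e-02 0.00000000e+00]
```

>>> servo_tool:
  newtons: 80
  series:
    - [0,-2.9,1.8,35,0,0,0.4]
    - [0,0,0,45,0,0,0]
    - [0,0,0,45,0,0,0]
    - [0.5,0,0,22,0,0,0]
    - [0.5,0,0,0,0,0,0]
    - [0.5,0,0,0,0,0,0]

```text
time: 35.2
eef_pos: [425.3, 351.1, 16.5]
ee_rot: [0.0, 0.698, 0.717, 0.001]
wrist_force: [0.2, 1.1, 0.5]
gripper_width: 0.5
grasp_force: 0.0
```

```bash
python3 - <<'E'
from h import *
go([422.3,355.2,14],91.9)
E
```

```text
rot [ 0.1 -0.  -0.4] shift [ 4.2 -2.9  2.5] len 6 | t 35.2 pos [425.3 351.1  16.5] w 0.5 gf 0.0 wf [0.2 1.1 0.5] j7 -0.55
```

>>> servo_tool:
  series:
    - [0.5,4.2,-2.9,2.5,0,0,-0.4]
    - [0.5,0,0,0,0,0,0]
    - [0.5,0,0,0,0,0,0]
    - [1,0,0,0,0,0,0]
    - [1,0,0,0,0,0,0]
    - [1,0,0,0,0,0,0]
    - [1,0,0,0,0,0,0]
    - [1,0,0,0,0,0,0]

```text
time: 36.2
eef_pos: [421.5, 355.5, 13.1]
ee_rot: [0.0, 0.695, 0.719, 0.0]
wrist_force: [-0.2, -1.3, 5.1]
gripper_width: 0.148
grasp_force: 78.8
```

```bash
python3 - <<'E'
from h import *
go([422.3,355.2,14],91.9)
E
```

```text
rot [ 0.  -0.   0.1] shift [-0.3  0.8 -0.9] len 1 | t 36.2 pos [421.5 355.5  13.1] w 0.148 gf 78.8 wf [-0.2 -1.3  5.1] j7 -0.55
```

>>> servo_tool:
  series:
    - [1,0,0,-20,0,0,0]
    - [1,0,0,-35,0,0,0]
    - [1,0,0,-40,0,0,0]
    - [1,0,0,-40,0,0,5]
    - [1,0,0,0,0,0,4.8]
    - [1,0,0,0,0,0,0]
    - [1,0,0,0,0,0,0]

```text
time: 37.08
eef_pos: [420.5, 355.0, 146.7]
ee_rot: [0.0, 0.753, 0.658, -0.001]
wrist_force: [0.4, -0.4, -2.0]
gripper_width: 0.144
grasp_force: 78.2
```

```bash
python3 - <<'E'
from h import *
go(box(20,0,155),82.1)
E
```

```text
rot [-0.1  0.1  0.2] shift [-556.3  188.5   -8.3] len 587 | t 37.08 pos [420.5 355.  146.7] w 0.144 gf 78.2 wf [ 0.4 -0.4 -2. ] j7 -0.78
```

>>> servo_tool:
  series:
    - [1,-39.7,13.5,-0.6,0,0,0]
    - [1,-39.7,13.5,-0.6,0,0,0]
    - [1,-39.7,13.5,-0.6,0,0,0]
    - [1,-39.7,13.5,-0.6,0,0,0]
    - [1,-39.7,13.5,-0.6,0,0,0]
    - [1,-39.7,13.5,-0.6,0,0,0]
    - [1,-39.7,13.5,-0.6,0,0,0]
    - [1,-39.7,13.5,-0.6,0,0,0]

```text
time: 38.08
eef_pos: [484.9, 24.8, 152.0]
ee_rot: [-0.0, 0.753, 0.658, -0.001]
wrist_force: [0.6, -0.5, -2.4]
gripper_width: 0.15
grasp_force: 78.2
```

>>> servo_tool:
  series:
    - [1,-39.7,13.5,-0.6,0,0,0]
    - [1,-39.7,13.5,-0.6,0,0,0]
    - [1,-39.7,13.5,-0.6,0,0,0]
    - [1,-39.7,13.5,-0.6,0,0,0]
    - [1,-39.7,13.5,-0.6,0,0,0]
    - [1,-39.7,13.5,-0.6,0,0,0]
    - [1,0,0,0,0,0,0]
    - [1,0,0,0,0,0,0]

```text
time: 39.08
eef_pos: [532.9, -220.3, 155.3]
ee_rot: [-0.001, 0.753, 0.658, -0.0]
wrist_force: [-0.1, -0.1, -2.7]
gripper_width: 0.151
grasp_force: 78.5
```

```bash
python3 - <<'E'
from h import *
go(box(20,0,155),82.1)
for n in('scene','top'):
    im,f=cam(n); w=world(im,f); b=(w-BO)@RB; c=im["color"].astype(int)
    m=(abs(b[...,0]-20)<130)&(abs(b[...,1])<170)&(b[...,2]>125)&(b[...,2]<165)&(np.ptp(c,axis=-1)<30)
    q=b[m]; print(n,len(q),"x",np.percentile(q[:,0],[.5,99.5]),"y",np.percentile(q[:,1],[.5,99.5]),"z",np.percentile(q[:,2],[5,50,95]))
    if len(q)>50: print(rect(q))
    if n=='scene': cv2.imwrite('pics/s6.png',cv2.resize(im['color'][120:300,100:340],(800,600),interpolation=cv2.INTER_CUBIC))
E
```

```text
rot [-0.1 -0.   0.2] shift [-1.9 -1.9  0.3] len 3 | t 39.08 pos [ 532.9 -220.3  155.3] w 0.151 gf 78.5 wf [-0.1 -0.1 -2.7] j7 0.45
scene 5896 x [-70.31243136 120.43056952] y [-141.01861515  145.75626733] z [143.28142479 146.31359739 149.98763147]
(array([33.3,  2.5]), array([290. , 214.7]), 89.9, 5896, np.float64(146.3))
top 4248 x [-71.84292812 116.8732237 ] y [-140.31271154  147.9034708 ] z [142.54466955 146.62914318 150.78909958]
(array([31.7,  3.4]), array([209. , 290.4]), 0.2, 4248, np.float64(146.6))
```

View pics/s6.png

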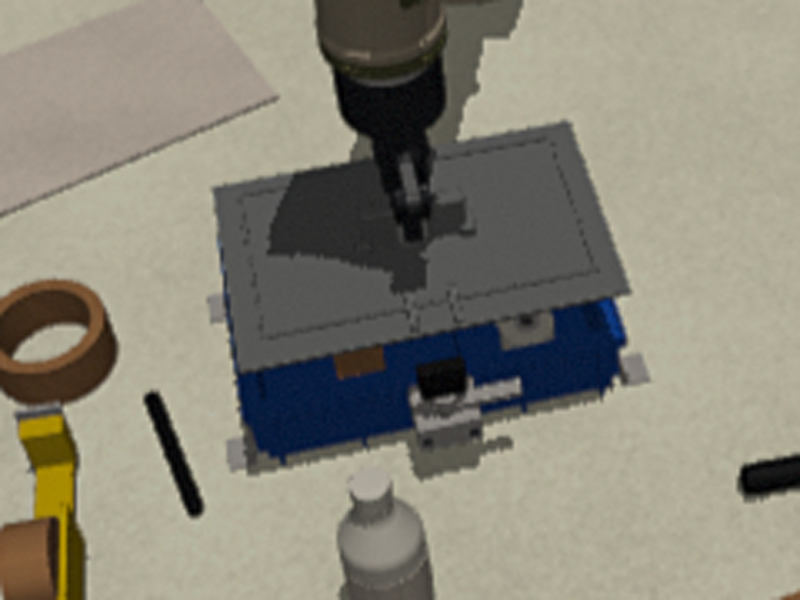

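The lid is held level over the box, its corners at (215,190), (570,122), (628,292) and (240,368), with the notch side toward the latch. The tongue is clear. I'll tilt the plain edge down 8° and move to the approach point.

>>> servo_tool:
  series:
    - [1,-2.9,-8.9,5,0,0,0.2]
    - [1,0,0,5,-4,0,0]
    - [1,0,0,0,-4,0,0]
    - [1,0,0,0,0,0,0]
    - [1,0,0,0,0,0,0]

```text
time: 39.8
eef_pos: [524.3, -221.8, 146.4]
ee_rot: [0.052, 0.752, 0.655, 0.046]
wrist_force: [0.7, -0.5, -2.3]
gripper_width: 0.153
grasp_force: 78.5
```

```bash
cat >> h.py <<'E'
def gob(bx,by,bz,tilt):
    "box-frame target with plain edge down by tilt; prints shift in present tool axes"
    s,r=rot(); T=psiR(82.1)@Ro.from_euler('x',-tilt,degrees=True).as_matrix()
    rv=(r.inv()*Ro.from_matrix(T)).as_rotvec(degrees=True); p=(s["eef_pos"]-BO)@RB
    d=r.as_matrix().T@(box(bx,by,bz)-s["eef_pos"])
    z=r.as_matrix()[:,2]@RB
    print("rot",np.round(rv,1),"shift",np.round(d,1),"| boxpos",np.round(p,1),"tilt",round(np.degrees(np.arctan2(-z[0],-z[2])),2),"wf box",np.round(s["wrist_force"]@RB,1),"tq",np.round(s["torque"]@RB,2),"w",round(s["gripper_width"],3),"gf",round(s["grasp_force"],1),"t",round(s["time"],1))
def lidfit():
    for n in('scene','top'):
        im,f=cam(n); w=world(im,f); b=(w-BO)@RB; c=im["color"].astype(int)
        m=(abs(b[...,0]-20)<100)&(abs(b[...,1])<150)&(b[...,2]>74)&(np.ptp(c,axis=-1)<20)&(c.mean(-1)>35)
        q=b[m]; q=q[q[:,2]<np.percentile(q[:,2],80)+60]
        for _ in range(6):
            k=np.linalg.lstsq(np.c_[q[:,:2],np.ones(len(q))],q[:,2],rcond=None)[0]; e=q[:,2]-np.c_[q[:,:2],np.ones(len(q))]@k; q=q[abs(e)<max(3,1.5*e.std())]
        x=np.percentile(q[:,0],[.3,99.7]);y=np.percentile(q[:,1],[.3,99.7])
        print(n,len(q),"tilt x,y deg",np.round(np.degrees(np.arctan(k[:2])),2),"top z at x=-84,0:",np.round([k[2]-84*k[0],k[2]],1),"x",np.round(x,1),"y",np.round(y,1),"c",np.round([x.mean(),y.mean()],1),"yaw",rect(q)[2])
E
python3 - <<'E'
from h import *
gob(13,-1,98.5,8); lidfit()
E
```

```text
rot [-0. -0. -0.] shift [-0.3 -7.1 47.4] | boxpos [ 13.5  -0.7 146.4] tilt -7.95 wf box [ 0.8 -0.4 -2.3] tq [-0.01  0.23  0.03] w 0.153 gf 78.5 t 39.8
scene 4479 tilt x,y deg [ 7.96 -0.03] top z at x=-84,0: [123.6 135.3] x [-76.9 112.3] y [-144.2  144.2] c [17.7 -0. ] yaw 90.0
top 4447 tilt x,y deg [7.93 0.  ] top z at x=-84,0: [123.7 135.4] x [-77.8 108.8] y [-143.9  144.4] c [15.5  0.2] yaw 0.0
```

>>> servo_tool:
  series:
    - [1,-0.3,-2.4,16,0,0,0]
    - [1,0,-2.4,16,0,0,0]
    - [1,0,-2.3,15.4,0,0,0]
    - [1,0,0,0,0,0,0]
    - [1,0,0,0,0,0,0]

```text
time: 40.52
eef_pos: [523.6, -222.8, 98.2]
ee_rot: [0.053, 0.753, 0.655, 0.046]
wrist_force: [0.3, -0.4, -2.8]
gripper_width: 0.148
grasp_force: 78.6
```

```bash
python3 - <<'E'
from h import *
gob(-3,-1,98.5,8); lidfit()
E
```

```text
rot [-0.   0.  -0.1] shift [  0.8 -15.8  -2.5] | boxpos [13.  -1.9 98.2] tilt -7.98 wf box [ 0.4 -0.4 -2.8] tq [-0.07  0.2  -0.05] w 0.148 gf 78.6 t 40.5
scene 4241 tilt x,y deg [ 7.88 -0.1 ] top z at x=-84,0: [75.6 87.2] x [-77.1 111.4] y [-144.8  142.2] c [17.2 -1.3] yaw 0.1
top 4077 tilt x,y deg [7.89 0.05] top z at x=-84,0: [76.1 87.7] x [-78.6 108.2] y [-144.7  143.5] c [14.8 -0.6] yaw 89.9
```

>>> servo_tool:
  series:
    - [1,0.8,-4,-0.6,0,0,0]
    - [1,0,-4,-0.6,0,0,0]
    - [1,0,-4,-0.6,0,0,0]
    - [1,0,-3.8,-0.6,0,0,0]
    - [1,0,0,0,0,0,0]
    - [1,0,0,0,0,0,0]

```text
time: 41.38
eef_pos: [507.9, -219.6, 98.4]
ee_rot: [0.053, 0.753, 0.655, 0.046]
wrist_force: [-1.1, -0.6, -2.9]
gripper_width: 0.147
grasp_force: 78.8
```

```bash
python3 - <<'E'
from h import *
gob(-3,-1,98.5,8); lidfit()
E
```

```text
rot [-0.   0.  -0.1] shift [-0.2 -0.  -0.1] | boxpos [-3.  -0.8 98.4] tilt -7.99 wf box [-1.  -0.7 -2.9] tq [ 0.02  0.21 -0.01] w 0.147 gf 78.8 t 41.4
scene 3927 tilt x,y deg [ 7.97 -0.04] top z at x=-84,0: [78.  89.7] x [-79.6  95.9] y [-143.6  143.4] c [ 8.2 -0.1] yaw 90.0
top 3965 tilt x,y deg [7.9  0.03] top z at x=-84,0: [78.2 89.9] x [-79.2  91.6] y [-143.7  144.4] c [6.2 0.3] yaw 0.0
```

>>> servo_tool:
  series:
    - [1,0,0.25,3.6,2,0,0]
    - [1,0,0.4,3.6,2,0,0]
    - [1,0,0.5,3.6,2,0,0]
    - [1,0,0,0,0,0,0]
    - [1,0,0,0,0,0,0]

```text
time: 42.1
eef_pos: [510.0, -220.3, 87.7]
ee_rot: [0.013, 0.755, 0.656, 0.011]
wrist_force: [-0.4, -0.2, -0.9]
gripper_width: 0.149
grasp_force: 78.7
```

```bash
python3 - <<'E'
from h import *
gob(-0.3,-1,83.5,0); lidfit()
E
```

```text
rot [ 2.   0.  -0.1] shift [0.2 0.4 4.2] | boxpos [-0.9 -1.2 87.7] tilt -2.0 wf box [-0.3 -0.3 -0.9] tq [-0.04  0.05 -0.  ] w 0.149 gf 78.7 t 42.1
scene 4155 tilt x,y deg [ 1.91 -0.05] top z at x=-84,0: [76.1 78.9] x [-79.2  97.4] y [-144.1  142.6] c [ 9.1 -0.8] yaw 89.9
top 2941 tilt x,y deg [1.85 0.01] top z at x=-84,0: [76.3 79. ] x [-79.3  93.6] y [-144.6  144.1] c [ 7.1 -0.2] yaw 0.4
```

>>> servo_tool:
  series:
    - [1,0.2,0.2,2,1,0,0]
    - [1,0,0.2,2.2,1,0,0]
    - [1,0,0,0,0,0,0]
    - [1,0,0,0,0,0,0]

```text
time: 42.7
eef_pos: [510.7, -220.0, 83.5]
ee_rot: [-0.0, 0.755, 0.656, -0.0]
wrist_force: [-0.1, -0.7, -2.1]
gripper_width: 0.151
grasp_force: 78.8
```

```bash
python3 - <<'E'
from h import *
gob(-0.3,-1,83.5,0); lidfit()
E
```

```text
rot [-0.   0.  -0.1] shift [-0.2 -0.1 -0. ] | boxpos [-0.2 -0.8 83.5] tilt 0.02 wf box [ 0.  -0.7 -2.1] tq [-0.01 -0.04 -0.02] w 0.151 gf 78.8 t 42.7
scene 3021 tilt x,y deg [-0.36  0.07] top z at x=-84,0: [78.4 77.9] x [-79.4  97.3] y [-143.4  142.9] c [ 9.  -0.3] yaw 89.9
top 2094 tilt x,y deg [-0.   -0.01] top z at x=-84,0: [76. 76.] x [-79.6 100.6] y [-149.3  144.7] c [10.5 -2.3] yaw 90.0
```

>>> servo_tool:
  series:
    - [1,0,0,0.8,0,0,0]
    - [1,0,0,0.6,0,0,0]
    - [1,0,0,0,0,0,0]

```text
time: 43.18
eef_pos: [510.8, -219.9, 83.1]
ee_rot: [-0.0, 0.755, 0.656, 0.0]
wrist_force: [-3.8, 2.7, 7.2]
gripper_width: 0.152
grasp_force: 80.3
```

```bash
python3 - <<'E'
from h import *
gob(-0.3,-1,83.5,0)
E
```

```text
rot [ 0.  -0.  -0.1] shift [-0.3 -0.2 -0.4] | boxpos [-0.1 -0.7 83.1] tilt -0.03 wf box [-4.2  2.1  7.2] tq [ 0.26  0.95 -0.02] w 0.152 gf 80.3 t 43.2
```

>>> servo_tool:
  newtons: 25
  series:
    - [0.5,0,0,0,0,0,0]
    - [0.5,0,0,0,0,0,0]
    - [0.5,0,0,0,0,0,0]
    - [0.5,0,0,-30,0,0,0]
    - [0.5,0,0,-45,0,0,0]
    - [0.5,0,0,-45,0,0,0]
    - [0.5,0,0,0,0,0,0]

```text
time: 44.05
eef_pos: [512.5, -221.1, 205.9]
ee_rot: [0.003, 0.755, 0.656, 0.002]
wrist_force: [0.1, -1.4, -0.5]
gripper_width: 0.497
grasp_force: 0.0
```

```bash
python3 - <<'E'
from h import *
go([640.4,-237.6,170],82); lidfit()
im,f=cam('scene'); cv2.imwrite('pics/s7.png',cv2.resize(im['color'][150:290,150:320],(728,600),interpolation=cv2.INTER_CUBIC))
E
```

```text
rot [0.4 0.  0. ] shift [  1.4 129.   35.9] len 134 | t 44.05 pos [ 512.5 -221.1  205.9] w 0.497 gf 0.0 wf [ 0.1 -1.4 -0.5] j7 0.42
scene 3537 tilt x,y deg [ 77.75 -39.83] top z at x=-84,0: [-81.7 305.2] x [-78.3  64.6] y [-136.5  138.4] c [-6.8  0.9] yaw 79.8
top 1814 tilt x,y deg [-0.05 -0.1 ] top z at x=-84,0: [76.2 76.1] x [-79.4 104.6] y [-11.7 144.9] c [12.6 66.6] yaw 0.2
```

View pics/s7.png

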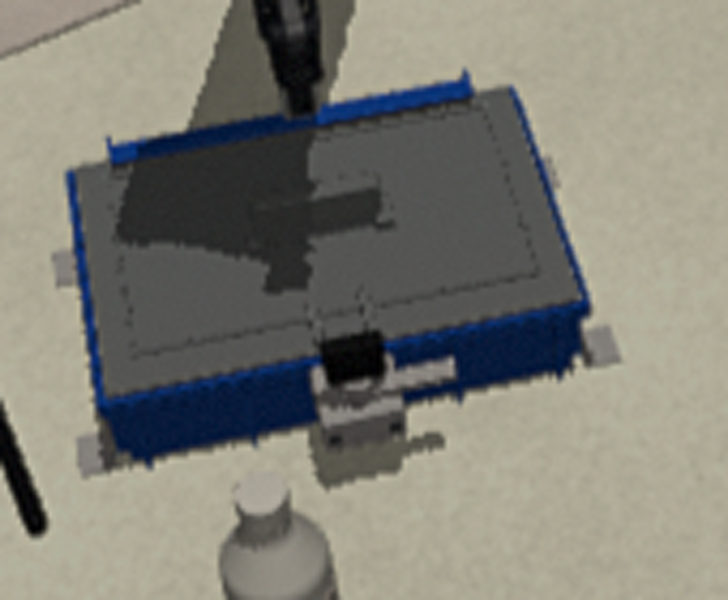

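The lid lies inside the upstands all round, its plain edge under the lip at (110,155)–(470,90). The notch at (338,315) faces the latch handle at (352,352). Now the latch.

>>> servo_tool:
  series:
    - [0.5,0.4,32,9,0.4,0,0]
    - [0.5,0.4,32,9,0,0,0]
    - [0.5,0.3,32,9,0,0,0]
    - [0.5,0.3,33,9,0,0,0]
    - [0.5,0,0,0,0,0,0]
    - [0.5,0,0,0,0,0,0]

```text
time: 44.95
eef_pos: [637.4, -236.7, 164.2]
ee_rot: [-0.004, 0.755, 0.656, -0.003]
wrist_force: [0.5, 0.1, -0.0]
gripper_width: 0.498
grasp_force: 0.0
```

```bash
python3 - <<'E'
from h import *
go([640.4,-237.5,92],81.5)
E
```

```text
rot [-0.5  0.   0.5] shift [-0.4  3.1 72.2] len 72 | t 44.95 pos [ 637.4 -236.7  164.2] w 0.498 gf 0.0 wf [ 0.5  0.1 -0. ] j7 0.44
```

>>> servo_tool:
  newtons: 50
  series:
    - [0.5,-0.4,3.1,30,0,0,0.5]
    - [0.5,0,0,30,0,0,0]
    - [0.5,0,0,12,0,0,0]
    - [0.5,0,0,0,0,0,0]
    - [0.5,0,0,0,0,0,0]

```text
time: 45.58
eef_pos: [641.5, -237.5, 95.2]
ee_rot: [-0.002, 0.757, 0.653, -0.002]
wrist_force: [-0.3, -0.2, 0.8]
gripper_width: 0.5
grasp_force: 0.0
```

```bash
python3 - <<'E'
from h import *
go([640.4,-237.5,92],81.5)
E
```

```text
rot [-0.3  0.   0. ] shift [-0.1 -1.1  3.2] len 3 | t 45.58 pos [ 641.5 -237.5   95.2] w 0.5 gf 0.0 wf [-0.3 -0.2  0.8] j7 0.46
```

>>> servo_tool:
  series:
    - [0.5,-0.1,-1.1,2.5,-0.3,0,0]
    - [0.5,0,0,0,0,0,0]
    - [1,0,0,0,0,0,0]
    - [1,0,0,0,0,0,0]
    - [1,0,0,0,0,0,0]
    - [1,0,0,0,0,0,0]
    - [1,0,0,0,0,0,0]

```text
time: 46.45
eef_pos: [640.6, -237.1, 91.9]
ee_rot: [0.0, 0.757, 0.653, -0.0]
wrist_force: [0.5, -0.2, 5.4]
gripper_width: 0.131
grasp_force: 64.3
```

>>> servo_tool:
  series:
    - [1,0,0,-4,0,0,0]
    - [1,0,0,-4,0,0,0]
    - [1,0,0,-2.5,0,0,0]
    - [1,0,0,0,0,0,0]

```text
time: 46.95
eef_pos: [640.3, -237.0, 100.7]
ee_rot: [-0.0, 0.757, 0.653, -0.001]
wrist_force: [5.9, -2.7, -6.7]
gripper_width: 0.13
grasp_force: 60.5
```

```bash
python3 - <<'E'
from h import *
go([640.4,-237.5,92],81.5)
E
```

```text
rot [-0.1  0.   0.1] shift [-0.5  0.1  8.7] len 9 | t 46.95 pos [ 640.3 -237.   100.7] w 0.13 gf 60.5 wf [ 5.9 -2.7 -6.7] j7 0.46
```

>>> servo_tool:
  series:
    - [1,0,0,-2.5,0,0,0]
    - [1,0,0,0,0,0,-8]
    - [1,0,0,0,0,0,-8]
    - [1,0,0,0,0,0,-8]
    - [1,0,0,0,0,0,-8]
    - [1,0,0,0,0,0,-8]
    - [1,0,0,0,0,0,-8]
    - [1,0,0,0,0,0,0]

```text
time: 47.95
eef_pos: [640.9, -237.0, 103.1]
ee_rot: [-0.0, 0.425, 0.905, -0.0]
wrist_force: [7.9, -2.1, -7.7]
gripper_width: 0.132
grasp_force: 60.1
```

```bash
python3 - <<'E'
from h import *
go([640.4,-237.5,103],172.1)
E
```

```text
rot [ -0.   -0.  -42.4] shift [ 0.4 -0.6  0.1] len 1 | t 47.95 pos [ 640.9 -237.   103.1] w 0.132 gf 60.1 wf [ 7.9 -2.1 -7.7] j7 1.22
```

>>> servo_tool:
  series:
    - [1,0,0,0,0,0,-8]
    - [1,0,0,0,0,0,-8]
    - [1,0,0,0,0,0,-8]
    - [1,0,0,0,0,0,-8]
    - [1,0,0,0,0,0,-8]
    - [1,0,0,0,0,0,-2.4]
    - [1,0,0,0,0,0,0]
    - [1,0,0,0,0,0,0]

```text
time: 48.95
eef_pos: [641.1, -236.4, 103.1]
ee_rot: [-0.0, 0.07, 0.998, 0.0]
wrist_force: [8.1, -0.6, -7.0]
gripper_width: 0.13
grasp_force: 57.0
```

```bash
python3 - <<'E'
from h import *
go([640.4,-237.5,92],172.1); print(read_state()['torque'])
E
```

```text
rot [ 0.  -0.  -0.1] shift [ 0.5 -1.2 11.1] len 11 | t 48.95 pos [ 641.1 -236.4  103.1] w 0.13 gf 57.0 wf [ 8.1 -0.6 -7. ] j7 1.89
[-0.33962943 -2.14789598  0.01781981]
```

>>> servo_tool:
  series:
    - [1,0,0,4,0,0,0]
    - [1,0,0,4,0,0,0]
    - [1,0,0,3,0,0,0]
    - [1,0,0,0,0,0,0]

```text
time: 49.45
eef_pos: [641.2, -236.5, 92.7]
ee_rot: [0.0, 0.07, 0.998, 0.0]
wrist_force: [7.8, 0.9, -3.8]
gripper_width: 0.135
grasp_force: 57.7
```

```bash
python3 - <<'E'
from h import *
go([640.4,-237.5,92],172.1)
E
```

```text
rot [ 0.   0.  -0.1] shift [ 0.7 -1.1  0.7] len 2 | t 49.45 pos [ 641.2 -236.5   92.7] w 0.135 gf 57.7 wf [ 7.8  0.9 -3.8] j7 1.89
```

Lowered onto the lid. Releasing, rising clear and moving away to check.

>>> servo_tool:
  series:
    - [0.5,0,0,0,0,0,0]
    - [0.5,0,0,0,0,0,0]
    - [0.5,0,0,0,0,0,0]
    - [0.5,0,0,-30,0,0,0]
    - [0.5,0,0,-45,0,0,0]
    - [0.5,0,0,-45,0,0,0]
    - [0.5,0,0,-20,0,0,0]
    - [0.5,0,0,0,0,0,0]

```text
time: 50.45
eef_pos: [640.8, -237.6, 235.0]
ee_rot: [0.001, 0.07, 0.998, -0.0]
wrist_force: [0.1, 1.1, -0.5]
gripper_width: 0.502
grasp_force: 0.0
```

>>> servo_tool:
  series:
    - [0.5,0,-40,0,0,0,0]
    - [0.5,0,-40,0,0,0,0]
    - [0.5,0,-40,0,0,0,0]
    - [0.5,0,-40,0,0,0,0]
    - [0.5,0,-40,0,0,0,0]
    - [0.5,0,-40,0,0,0,0]
    - [0.5,0,-40,0,0,0,0]
    - [0.5,0,-40,0,0,0,0]

```text
time: 51.45
eef_pos: [594.7, -554.6, 230.7]
ee_rot: [-0.002, 0.07, 0.998, 0.001]
wrist_force: [1.3, -0.0, 0.2]
gripper_width: 0.5
grasp_force: 0.0
```

```bash
python3 - <<'E'
from h import *
go([640.4,-237.5,92],172.1)
im,f=cam('top'); w=world(im,f); b=(w-BO)@RB
m=reg(w,(440,250,530,330),108,140); print("handle",rect(b[m]),"top z",np.percentile(b[m][:,2],[50,90]))
m=(abs(b[...,0])<85)&(abs(b[...,1])<130)&(b[...,2]<80)&(b[...,2]>60); q=b[m]; k=np.linalg.lstsq(np.c_[q[:,:2],np.ones(len(q))],q[:,2],rcond=None)[0]; print("lid plane",k[:2],k[2])
m=(abs(b[...,0])<30)&(abs(b[...,1])<60)&(b[...,2]>100)&(b[...,2]<125); print("rib",rect(b[m]))
im2,f=cam('scene'); 
a=cv2.resize(im['color'][185:305,260:405],(480,397),interpolation=cv2.INTER_CUBIC); s=cv2.resize(im2['color'][170:275,160:300],(529,397),interpolation=cv2.INTER_CUBIC)
cv2.imwrite('pics/f8.png',cv2.resize(np.hstack([a,s]),(800,315)))
E
```

```text
rot [ 0.1 -0.2 -0.2] shift [ -1.7 320.4 138.7] len 349 | t 51.45 pos [ 594.7 -554.6  230.7] w 0.5 gf 0.0 wf [ 1.3 -0.   0.2] j7 2.24
handle (array([131. ,  -0.2]), array([12.6, 36.2]), 89.3, 79, np.float64(123.5)) top z [123.49005042 125.98354284]
lid plane [-0.00112709  0.0010181 ] 74.2462800743193
rib (array([-0.3,  0.3]), array([14.3, 80. ]), 0.6, 192, np.float64(111.8))
```

View pics/f8.png

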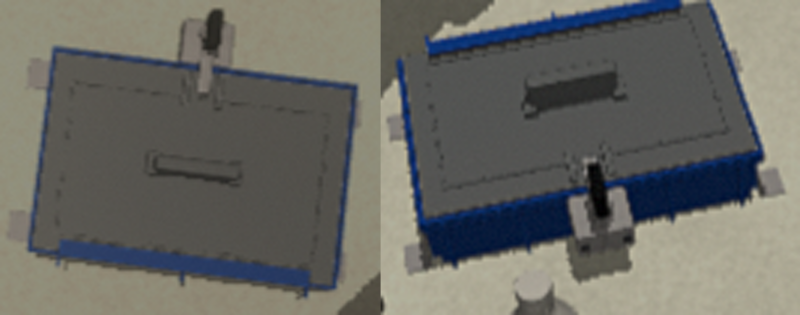

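The tongue is square over the lid's edge, between the ridges at (204,80), and the handle is at its down height. The rib is centred within 0.5 mm and the lid is flat. Handing in.

```bash
python3 -c "
from bench import finish_job
print(finish_job())"
```

```text
the job is handed in; nothing more can be done
None
```

I packed the three rollers and the one carton that was there, seated the lid under the lip, latched it, and handed the job in at about 51 s. My last camera check showed everything in place, but the hand-in returned no verdict.

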